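# Turn the water on into the sink

## Robot

A 6-joint arm with a two-finger parallel gripper is mounted at the origin on the work surface. World frame = base frame: x ahead of the robot, y to its left, z up, the work surface at z = 0. Lengths are in m, angles in rad, forces in N, time in s.
With the tool pointing down it reaches from about 0.425 to 1.125 m from the base axis. Payload 14.9 kg.
Tool frame: the origin (TCP) lies at the very end of the fingers, on their centre line; the grasp point (between the pads) lies 19 mm behind it; z points along the fingers, y is the line along which they close (so a half turn about z gives the same grasp; the last joint's range is limited). The gripper opens to 91 mm and grips with 3 to 60 N. Pads are 32 mm wide; open, the fingers measure 118 mm over their backs; the gripper's body (76 mm by 178 mm) begins 60 mm behind the grasp point.
Start: joints at [1.15, 0.379, 1.734, -0, 1.028, -0.033], TCP at [0.265, 0.648, 0.191] pointing down, gripper open.
Joint ranges: [-2.77, 2.77], [-0.74, 2.19], [0, 2.66], [-1.06, 4.2], [0.31, 2.87], [-3.08, 3.08]. Speed limits (rad/s): [1.89, 1.89, 2.39, 3.14, 3.14, 3.14].

## Interface

Orientations are given as a unit quaternion [w, x, y, z].
In Python, from workcell import env, get_image, get_calibration, sign_off gives the robot as it stands. The module is installed in compiled form; this text tells all that it offers.
- The arm moves only by the shell command python3 -m jog 'ROWS' [FORCE]. ROWS is JSON, a list that holds one entry, the list of rows, each a list of 5 numbers: the opening, from 0 (shut) to 1 (fully open), then the shift along the tool's x, y, z in units of 25 mm (1.0 is 25 mm), then the turn about the tool's z in units of 5 degrees (1.0 is 5 degrees). A call has 1 to 20 rows; each row shifts and turns the commanded pose from where the row before left it, along the tool's axes as they then stand; what a row does not reach is not made up. A row lasts 1/12 s, in which the tool goes at most 41.7 mm and 7.16 degrees, less where a joint would pass 70% of its speed; a pose out of reach is approached as far as the arm can. A call is refused whole if a number of a shift passes 1 or a number of a turn 1, either way. A call with a gripper value outside its range is refused whole. The fingers move at their own pace and stop on an object; FORCE is the grip in N (left out, the last holds). Time passes only in rows, so rows that do not move let the fingers close. It gives the time, the measured TCP pose, the force, the opening and the grip force at its end, in the units of the state.
- env.get_obs(): the state, without advancing time (a new reading comes with each control period).
- get_image(name): name is "scene" or "top" or "wrist"; returns the picture (420x560x3 uint8, blue, green, red); there is no depth.
- get_calibration(name): a dict with "camera_matrix" (3x3 intrinsics, pixels), "extrinsics" (4x4, takes a point from camera to world coordinates); the wrist camera has in their place "mount" (4x4, takes a point from camera to tool coordinates, whose origin is the TCP and whose axes are the flange's). Camera axes: x right, y down, z forward; pixel columns grow to the right and rows downward; lengths in m; the calibration is good to about 2 mm. A picture is of the moment at which its call begins: read the wrist's pose just before it. get_calibration takes no time and is no camera call.
- sign_off(): hands the job in; it is judged then, once.
The state is a dict: "time": time; "qpos": joint angles; "qvel": joint speeds; "tau": joint torques, N m; "tcp_pos": TCP position; "ee_rot": TCP orientation; "wrist_force": force on the tool from outside, world axes, zero at the start; "ft_torque": the same for the moment, N m; "finger_gap": finger opening in m; "grip_force": force on a finger pad.
Only numpy, scipy, OpenCV 4.12 (cv2) and the standard library are available. Lean on these libraries where they do the work, as an engineer would, in place of code of your own. Each camera call takes 0.05 s, during which the arm holds its last target. There are 200 camera calls.

## Task

Run water into the sink bowl: gently push the tap's spout sideways until its outlet hangs over the bowl, well inside the rim, and leave it there. Then gently press the water button, the widest of the three round buttons on the sink's deck, fully down and let it spring back up. Never press it while the spout is not over the bowl, do not press the other two buttons, and leave the mug, the tumbler and the bottle where they stand.

Things in the scene. Friction and masses are not known exactly. Their poses are not given: they have to be found in the camera images.
- sink: Inset steel sink unit, fixed, about 530 mm (its x) by 910 mm (its y); its flat deck is 6 mm above the worktop. Origin on the worktop plane under the deck; x points away from the robot, y towards the end with the bowl, z up; the drainer is at the -y end. Its yaw differs a little from run to run. The tap, the buttons and the loose things stand on this deck.
- bowl_mouth (a point): Centre of the rectangular opening of the sink bowl, at deck level; axes as the sink's. The opening measures 250 mm along its x and 240 mm along its y; the bowl is 150 mm deep.
- spout_pivot (a point): Point on the tap's fixed vertical swivel axis at the height of the spout's centreline, 146 mm above the worktop. The tap's round steel post (36 mm across, head 42 mm across) stands under it and ends 16 mm above it. Axes as the sink's; does not turn with the spout.
- spout_outlet (a point): The spout's outlet: end of the short downturned nozzle, 220 mm out from the swivel axis and 30 mm below the spout's centreline. The spout is a straight level steel tube 20 mm thick from the swivel axis to above this point. The point turns with the spout, its x pointing outwards along it.
- spout (a joint): Swivel angle of the spout in rad: 0 points along the sink's +x, positive is anticlockwise from above (towards the bowl); stops at -1.2 and 1.5. It starts over the drainer side, at -0.8 to -0.3. Stiff: about 0.25 N m turns it, and it stays where it is left.
- water_top (a point): Round push button of bare steel in a black round housing on the deck, 46 mm across (housing 62 mm across, 12 mm high). Point: centre of its top face, 22 mm above the deck when up. Presses down 6 mm, 1.5 N to start, 5 N fully down; springs back. The water button, the widest. The three stand about 75 mm apart along the sink's x, staggered in y, in any order.
- drain_top (a point): Round push button of bare steel in a black round housing on the deck, 32 mm across (housing 48 mm across, 12 mm high). Point: centre of its top face, 22 mm above the deck when up. Presses down 6 mm, 1.5 N to start, 5 N fully down; springs back. The drain button: not to be pressed.
- disposer_top (a point): Round push button of bare steel in a black round housing on the deck, 22 mm across (housing 38 mm across, 12 mm high). Point: centre of its top face, 22 mm above the deck when up. Presses down 6 mm, 1.5 N to start, 5 N fully down; springs back. The waste disposer's button, the narrowest: not to be pressed.
- water (a joint): Travel of the water button in m: 0 up, 0.006 fully down.
- drain (a joint): Travel of the drain button in m: 0 up, 0.006 fully down.
- disposer (a joint): Travel of the disposer button in m: 0 up, 0.006 fully down.
- mug: White mug, 80 mm across, 90 mm high, with a handle, standing loose on the drainer. Origin: centre of its underside. Leave alone.
- tumbler: Clear glass tumbler, 64 mm across, 75 mm high, standing loose on the deck beyond the buttons. Origin: centre of its underside. Leave alone.
- bottle: Green bottle with a red cap, 62 mm across, 165 mm high, standing loose on the deck between the bowl and the robot. Origin: centre of its underside. Leave alone.

How it is judged:
By the outcome, as a careful person would: the job done as asked, in the order asked, and still so for the second after the job is handed in, with the robot touching nothing.
It also fails if it takes over 46 s, if anything falls off the work surface, if the arm or the gripper's body presses on something with over 40 N, if the wrist force passes 120 N, or if a joint passes its speed limit or range.

## Working session

There is one attempt and no reset: what is moved stays moved. The work goes in short steps, Python scripts to look and compute and a shell command to move; the robot and the scene stay as the last step left them, time stands still between calls to the robot, and variables do not carry over. Pictures are saved under pics/ and viewed, at most 10 in all, crops included, and the job is handed in when it is done.

```bash
mkdir -p pics
python3 - <<'E'
from workcell import env,get_image,get_calibration
import cv2,numpy as np
o=env.get_obs();print(o['time'],o['tcp_pos'],o['ee_rot'],o['finger_gap'])
for n in("scene","top","wrist"):
    cv2.imwrite(f"pics/{n}0.png",get_image(n)); c=get_calibration(n); print(n,{k:np.round(v,4).tolist() for k,v in c.items()})
a=[cv2.imread(f"pics/{n}0.png") for n in("scene","top")]
E
```

```text
0.0 [0.26454098 0.64764179 0.19078367] [-1.17264581e-04  1.92691936e-01  9.81259154e-01 -5.25544807e-04] 0.09118380468005956
scene {'camera_matrix': [[459.5264, 0.0, 273.1297], [0.0, 459.5264, 206.9468], [0.0, 0.0, 1.0]], 'extrinsics': [[0.0991, 0.8499, -0.5175, 1.1635], [0.9951, -0.0854, 0.0502, -0.0507], [-0.0015, -0.52, -0.8542, 1.0361], [0.0, 0.0, 0.0, 1.0]]}
top {'camera_matrix': [[507.2925, 0.0, 279.8907], [0.0, 507.2925, 202.7772], [0.0, 0.0, 1.0]], 'extrinsics': [[0.025, -0.9919, 0.1248, 0.4375], [-0.9997, -0.024, 0.0095, 0.0102], [-0.0064, -0.125, -0.9921, 1.2074], [0.0, 0.0, 0.0, 1.0]]}
wrist {'camera_matrix': [[359.8822, 0.0, 274.858], [0.0, 359.8822, 204.5568], [0.0, 0.0, 1.0]], 'mount': [[0.0003, -0.9597, -0.2811, 0.0799], [1.0, 0.0003, 0.0001, 0.0001], [-0.0, -0.2811, 0.9597, -0.194], [0.0, 0.0, 0.0, 1.0]]}
```

View pics/top0.png

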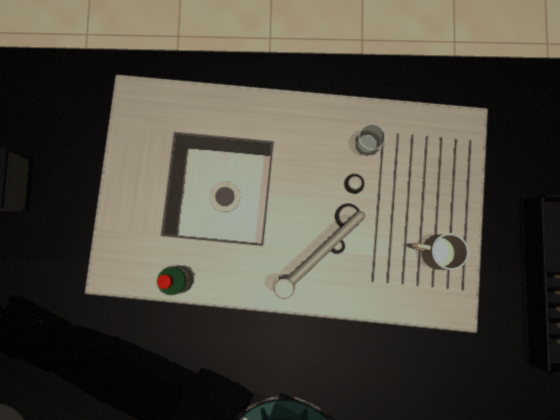

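View pics/scene0.png

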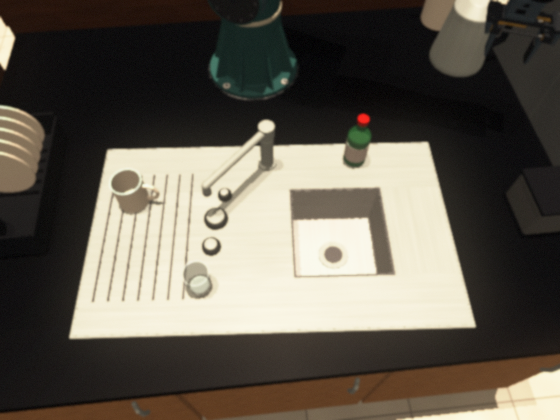

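The top view (up = +x, left = +y) shows the bowl corners at about (175,133), (272,141), (263,244) and (163,236). The post head is at (285,288) and the spout tip at (361,214). The buttons are at (354,183), (347,216, widest) and (338,246), the tumbler at (369,140), the mug at (449,251) and the bottle at (172,281). The scene view agrees: buttons at (225,194), (215,217) and (211,246), post head at (266,128).

```bash
cat > h.py <<'E'
import cv2,numpy as np
from workcell import env,get_image,get_calibration
from scipy.spatial.transform import Rotation as R
def cam(n,o=None):
    c=get_calibration(n);K=np.array(c['camera_matrix'])
    if n!='wrist': return K,np.array(c['extrinsics'])
    q=o['ee_rot'];T=np.eye(4);T[:3,:3]=R.from_quat([q[1],q[2],q[3],q[0]]).as_matrix();T[:3,3]=o['tcp_pos']
    return K,T@np.array(c['mount'])
def ray(C,u,v):
    K,E=C;d=E[:3,:3]@np.linalg.inv(K)@[u,v,1];return E[:3,3],d/np.linalg.norm(d)
def plane(C,u,v,z):
    p,d=ray(C,u,v);return p+d*(z-p[2])/d[2]
def tri(C1,a,C2,b):
    p,d=ray(C1,*a);q,e=ray(C2,*b)
    s=np.linalg.lstsq(np.c_[d,-e],q-p,rcond=None)[0];x,y=p+s[0]*d,q+s[1]*e
    return (x+y)/2,np.linalg.norm(x-y)
E
python3 - <<'E'
from h import *
t=cv2.imread('pics/top0.png');s=cv2.imread('pics/scene0.png')
a=cv2.resize(t[100:310,260:400],None,fx=2.8,fy=2.8,interpolation=cv2.INTER_CUBIC)
b=cv2.resize(s[110:310,170:300],None,fx=2.9,fy=2.9,interpolation=cv2.INTER_CUBIC)
h=min(len(a),len(b));cv2.imwrite('pics/z.png',np.hstack([a[:h],b[:h]]))
C,S=cam('top'),cam('scene')
for n,p,q in[('head',(285,287),(266,127)),('tip',(361,214),(206,189)),('med',(354,183),(211,245)),('wide',(347,215),(215,216)),('nar',(338,245),(225,193)),('bot',(165,282),(364,119)),
 ('c1',(175,133),(294,276)),('c2',(272,141),(393,276)),('c3',(263,244),(379,188)),('c4',(163,236),(290,190))]:
    print(n,*[np.round(v,4) for v in tri(C,p,S,q)])
for p in[(175,133),(272,141),(263,244),(163,236),(117,75),(487,108),(477,331),(87,293)]:print(p,plane(C,*p,.006).round(3))
E
```

```text
head [0.3965 0.006  0.1579] 0.0009
tip [ 0.5526 -0.151   0.1353] 0.0023
med [ 0.6392 -0.1541  0.0148] 0.0013
wide [ 0.5615 -0.139   0.0221] 0.0049
nar [ 0.4911 -0.1148  0.0185] 0.0035
bot [0.4008 0.2516 0.1644] 0.0034
c1 [0.7462 0.1448 0.0998] 0.2294
c2 [0.7619 0.1413 0.1077] 0.2194
c3 [0.5311 0.1591 0.1072] 0.227
c4 [0.5161 0.1607 0.0999] 0.2249
(175, 133) [0.753 0.281 0.006]
(272, 141) [0.739 0.045 0.006]
(263, 244) [0.49  0.059 0.006]
(163, 236) [0.503 0.297 0.006]
(117, 75) [0.897 0.432 0.006]
(487, 108) [ 0.834 -0.477  0.006]
(477, 331) [ 0.301 -0.44   0.006]
(87, 293) [0.365 0.468 0.006]
```

View pics/z.png

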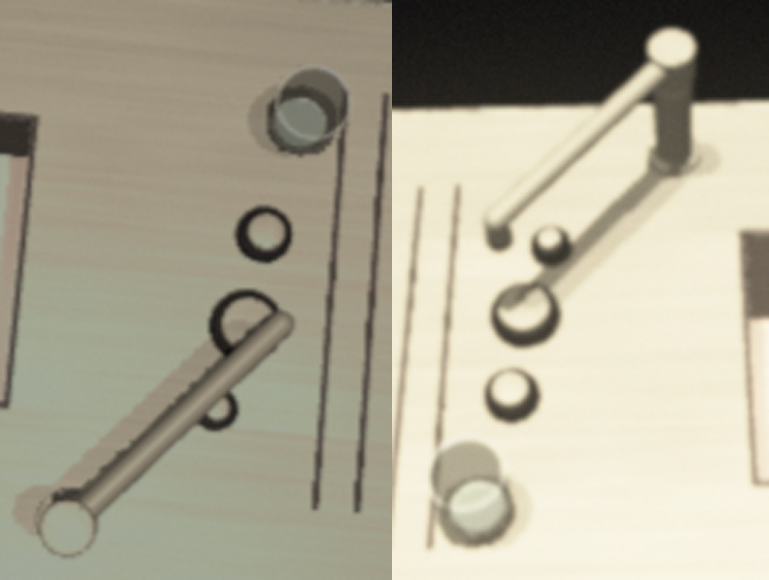

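Each correspondence that was paired correctly checks out. The head triangulates to z 0.158 and the buttons to z 0.015–0.022. The bowl corners came out wrong because I paired them mirrored, but on the deck plane they give 250 × 240 mm with a yaw of about −0.06. I'll square the tool to the world frame, rise, close the fingers and cross over the tap.

```bash
python3 -m jog '[[[0,0,0,-0.5,-0.89],[0,0,0,-0.5,-0.89],[0,0,0,-0.5,-0.89],[0,0,0,-0.5,-0.89],[0,0,0,-0.5,-0.88],[0,-1,-1,0,0],[0,-1,-1,0,0],[0,-1,-1,0,0],[0,-1,-1,0,0],[0,-1,-1,0,0],[0,-1,-1,0,0],[0,-1,-1,0,0],[0,-1,-1,0,0],[0,-1,-1,0,0],[0,-1,-1,0,0],[0,-1,-1,0,0],[0,0,-1,0,0],[0,0,-1,0,0],[0,0,-1,0,0],[0,0,-1,0,0]]]' 20
```

```text
time: 1.82
tcp_pos: [0.5394, 0.2716, 0.2536]
ee_rot: [-0.0, 0.0, 1.0, -0.0]
wrist_force: [0.1, 0.5, -0.1]
finger_gap: 0.0006
grip_force: 0.0
```

```bash
python3 -m jog '[[[0,0,-1,0,0],[0,0,-1,0,0],[0,0,-1,0,0],[0,0,-1,0,0],[0,0,-1,0,0],[0,0,-1,0,0],[0,0,-1,0,0],[0,0,-1,0,0],[0,0,-1,0,0],[0,0,-1,0,0],[0,0,-1,0,0],[0,0,-1,0,0],[0,0,-1,0,0],[0,0,-1,0,0],[0,0.5,-1,0,0],[0,0.5,-1,0,0],[0,0.7,-1,0,0],[0,0.7,-0.5,0,0],[0,0,0,0,0]]]'
python3 - <<'E'
from h import *
o=env.get_obs();im=get_image('wrist');cv2.imwrite('pics/w1.png',im);print(o['tcp_pos'])
C,W=cam('top'),cam('wrist',o)
def px(p):
    K,E=W;q=np.linalg.inv(E)@[*p,1];q=K@q[:3];return (q[:2]/q[2]).round()
for p in[(.396,.007,.162),(.5526,-.151,.146),(.561,-.139,.02),(.491,-.115,.02)]:print(p,px(p))
E
```

```text
time: 3.4
tcp_pos: [0.477, -0.1662, 0.2536]
ee_rot: [-0.001, 0.001, 1.0, -0.0]
wrist_force: [0.1, -0.5, 0.4]
finger_gap: 0.0007
grip_force: 0.0
[ 0.47700678 -0.16624207  0.2535823 ]
(0.396, 0.007, 0.162) [502.  97.]
(0.5526, -0.151, 0.146) [291. 274.]
(0.561, -0.139, 0.02) [296. 234.]
(0.491, -0.115, 0.02) [317. 180.]
```

View pics/w1.png

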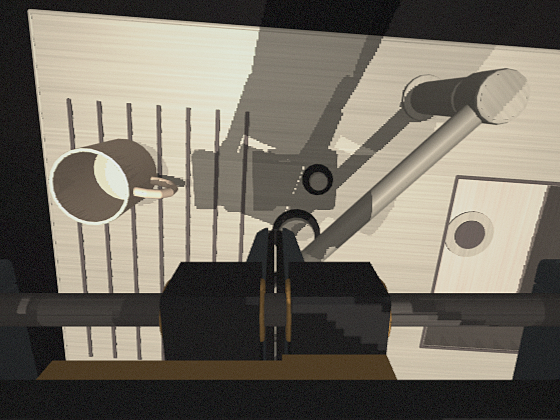

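The narrow button shows at (317,180), the water button at (297,233) and the post head at (502,97). All three match my projections. The spout runs from the head down to the lower left, and the fingers are clear of it on the drainer side. I'll descend beside the spout.

```bash
python3 -m jog '[[[0,0,0,0.7,0],[0,0,0,0.8,0],[0,0,0,0.8,0],[0,0,0,0.8,0],[0,0,0,0.8,0],[0,0,0,0.5,0],[0,0,0,0.45,0],[0,0,0,0,0]]]' && python3 -m jog '[[[0,-0.28,0.21,0,0],[0,-0.28,0.21,0,0],[0,-0.28,0.21,0,0],[0,-0.28,0.21,0,0],[0,-0.28,0.21,0,0],[0,-0.25,0.27,0,0],[0,-0.25,0.27,0,0],[0,-0.25,0.27,0,0],[0,-0.25,0.27,0,0],[0,-0.25,0.27,0,0],[0,-0.25,0.27,0,0],[0,0,0,0,0]]]'
```

```text
time: 4.12
tcp_pos: [0.4788, -0.1636, 0.1307]
ee_rot: [-0.001, -0.0, 1.0, 0.001]
wrist_force: [-0.4, 0.8, -1.1]
finger_gap: 0.0003
grip_force: 0.0
time: 5.12
tcp_pos: [0.5526, -0.0961, 0.1329]
ee_rot: [-0.0, -0.0, 1.0, 0.0]
wrist_force: [-3.4, 3.2, 8.9]
finger_gap: 0.0006
grip_force: 4.3
```

The upward force is unexpected, so I'll check with a picture.

Run:
```python
from h import *
s=get_image('scene');t=get_image('top');w=get_image('wrist');o=env.get_obs();print(o['wrist_force'],o['tcp_pos'])
a=cv2.resize(s[80:300,150:330],(480,587));b=cv2.resize(w,(320,240));c=cv2.resize(t,(320,240))
cv2.imwrite('pics/p2.png',np.hstack([a,np.vstack([b,c,np.zeros((107,320,3),np.uint8)])]))
```

```text
[-3.2350571   3.21745921  8.43575299] [ 0.55217179 -0.09674839  0.13290313]
```

View pics/p2.png

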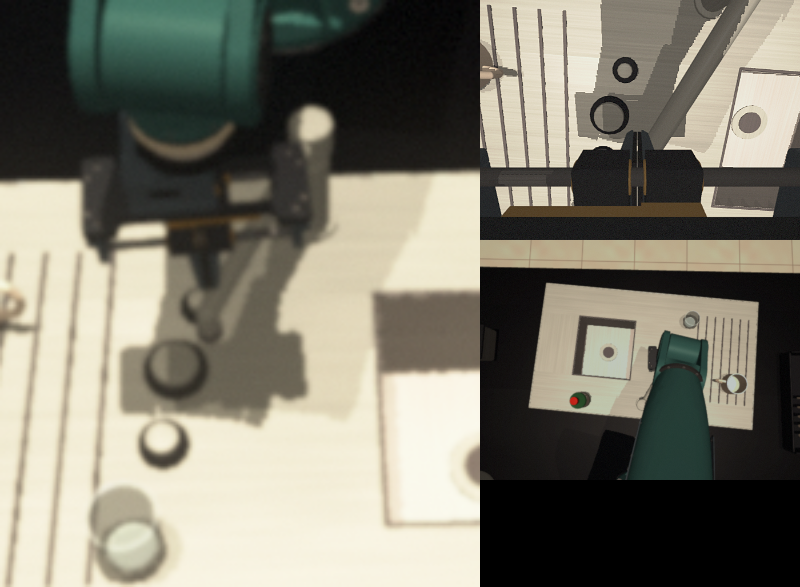

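Run:
```python
from h import *
S=cam('scene');p=plane(S,228,202,.12)
d=p-[.396,.007,.12];print(p,np.hypot(*d[:2]),np.arctan2(d[1],d[0]))
K,E=S
o=env.get_obs()
for q in[o['tcp_pos'],o['tcp_pos']+[0,0,.02]]:
    c=np.linalg.inv(E)@[*q,1];c=K@c[:3];c=c[:2]/c[2];print(c,(c-[150,80])*[480/180,587/220])
print(o['ft_torque'],o['tau'])
```

```text
[ 0.5842729  -0.10097766  0.12      ] 0.2170388447131339 -0.5207188427124579
[228.6679777  187.48501231] [209.78127385 286.78955558]
[227.9439892  182.70146164] [207.85063788 274.02617264]
[0.77028478 0.5970072  0.06072082] [ -1.28905836 -54.62078333 -36.8160367   -0.55882774  -0.94512843
   0.09199857]
```

The spout is at world angle −0.52. The fingers are tapered along the closing direction, so the sloping back rides on the tube, which explains the upward force. I'll back off, turn the tool 90° so the upright 32 mm pad edge does the pushing, and go a little lower.

```bash
python3 -m jog '[[[0,0.35,-0.6,0,0],[0,0.35,-0.6,0,0],[0,0,0,0.25,1],[0,0,0,0.25,1],[0,0,0,0,1],[0,0,0,0,1],[0,0,0,0,1],[0,0,0,0,1],[0,0,0,0,1],[0,0,0,0,1],[0,0,0,0,1],[0,0,0,0,1],[0,0,0,0,1],[0,0,0,0,1],[0,0,0,0,1],[0,0,0,0,1],[0,0,0,0,1],[0,0,0,0,1],[0,0,0,0,1],[0,0,0,0,1]]]'; python3 -m jog '[[[0,0,0,0,0]]]'
```

```text
time: 6.93
tcp_pos: [0.5346, -0.1272, 0.12]
ee_rot: [-0.0, 0.709, 0.705, -0.0]
wrist_force: [-0.2, 0.4, 0.1]
finger_gap: 0.0002
grip_force: 0.0
time: 7.02
tcp_pos: [0.5346, -0.1273, 0.12]
ee_rot: [-0.0, 0.709, 0.706, -0.0]
wrist_force: [0.7, 0.2, -0.6]
finger_gap: 0.0004
grip_force: 0.0
```

```bash
python3 -m jog '[[[0,0.28,0.15,0,0],[0,0.28,0.15,0,0],[0,0.28,0.15,0,0],[0,0.28,0.15,0,0],[0,0.34,0.17,0,0],[0,0.34,0.17,0,0],[0,0.34,0.17,0,0],[0,0.34,0.17,0,0],[0,0.34,0.17,0,0],[0,0.34,0.17,0,0]]]'
```

```text
time: 7.85
tcp_pos: [0.5752, -0.0478, 0.1201]
ee_rot: [-0.0, 0.707, 0.707, -0.0]
wrist_force: [-1.5, -1.9, 0.2]
finger_gap: 0.0005
grip_force: 1.0
```

Contact is clean now, at about 2 N sideways.

```bash
python3 -m jog '[[[0,0.37,0.05,0,0],[0,0.37,0.05,0,0],[0,0.37,0.05,0,0],[0,0.37,0.05,0,0],[0,0.37,0.05,0,0],[0,0.37,0.05,0,0],[0,0.37,-0.05,0,0],[0,0.37,-0.05,0,0],[0,0.37,-0.05,0,0],[0,0.37,-0.05,0,0],[0,0.37,-0.05,0,0],[0,0.37,-0.05,0,0],[0,0,0,0,0]]]'
python3 - <<'E'
from h import *
w=env.get_obs();a=get_image('wrist');s=get_image('scene')
b=cv2.resize(s[80:300,200:400],(400,440));cv2.imwrite('pics/p3.png',np.hstack([b,cv2.copyMakeBorder(cv2.resize(a,(400,300)),0,140,0,0,0)]))
E
```

```text
time: 8.93
tcp_pos: [0.5749, 0.0638, 0.1202]
ee_rot: [-0.0, 0.707, 0.707, 0.0]
wrist_force: [0.1, -1.0, -0.5]
finger_gap: 0.0003
grip_force: 0.0
```

View pics/p3.png

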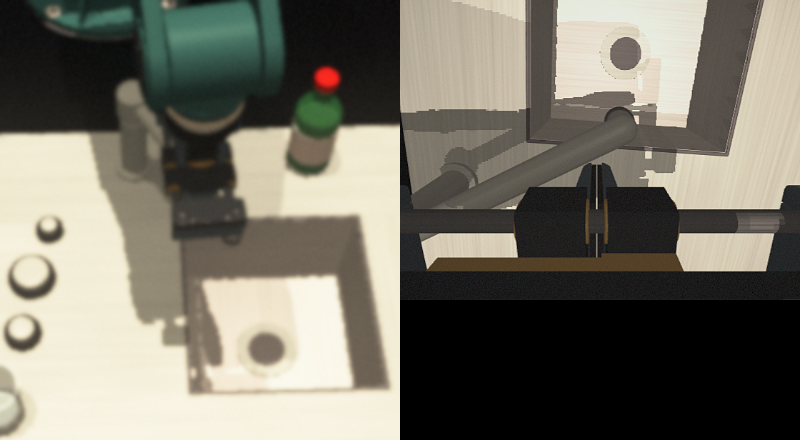

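The outlet is just inside the near-left corner of the bowl, at (232,237) in the scene crop. It needs about 0.18 rad more. After that I'll back off along −y and rise.

```bash
python3 -m jog '[[[0,0.31,-0.14,0,0],[0,0.31,-0.14,0,0],[0,0.31,-0.14,0,0],[0,0.31,-0.14,0,0],[0,0,0,0,0]]]'; python3 -m jog '[[[0,-0.4,0,0,0],[0,-0.8,0,0,0],[0,-0.8,0,0,0],[0,0,0,-0.8,0],[0,0,0,-1,0],[0,0,0,-1,0],[0,0,0,-1,0],[0,-1,0,0,0],[0,-1,0,0,0],[0,-1,0,0,0],[0,-1,0,0,0],[0,0,0,0,0]]]'
python3 - <<'E'
from h import *
o=env.get_obs();a=get_image('wrist');s=get_image('scene');cv2.imwrite('pics/w4.png',a);cv2.imwrite('pics/s4.png',s)
b=cv2.resize(s[80:300,170:400],(460,440));cv2.imwrite('pics/p4.png',np.hstack([b,cv2.copyMakeBorder(cv2.resize(a,(340,255)),0,185,0,0,0)]))
S=cam('scene')
for n,p in(('wrist',a),('scene',s)):
    print(n)
    C=cam(n,o)
    g=cv2.cvtColor(p,cv2.COLOR_BGR2GRAY)
    m=(g<70).astype(np.uint8)
    for c in cv2.findContours(m,cv2.RETR_LIST,cv2.CHAIN_APPROX_NONE)[0]:
        if 60<cv2.contourArea(c)<6000 and len(c)>20:
            (u,v),ax,_=cv2.fitEllipse(c)
            if min(ax)/max(ax)>.7: print(np.round([u,v,*ax]),plane(C,u,v,.018).round(4))
E
```

```text
time: 9.45
tcp_pos: [0.5602, 0.0945, 0.1201]
ee_rot: [-0.0, 0.707, 0.707, -0.0]
wrist_force: [0.5, -0.5, -1.2]
finger_gap: 0.0005
grip_force: 0.0
time: 10.45
tcp_pos: [0.561, -0.0605, 0.2154]
ee_rot: [0.0, 0.708, 0.706, -0.0]
wrist_force: [0.5, -0.1, -0.4]
finger_gap: 0.0002
grip_force: 0.0
wrist
[344. 252.  23.  29.] [ 0.6419 -0.1542  0.018 ]
[277. 240.  27.  36.] [ 0.5629 -0.1388  0.018 ]
[213. 222.  20.  21.] [ 0.4903 -0.116   0.018 ]
[215. 218.  32.  32.] [ 0.4923 -0.1118  0.018 ]
scene
[212. 407.  12.  15.] [ 1.012  -0.1637  0.018 ]
[363. 118.  10.  13.] [0.27  0.302 0.018]
[234.  78.  51.  61.] [ 0.0664 -0.0666  0.018 ]
```

View pics/p4.png

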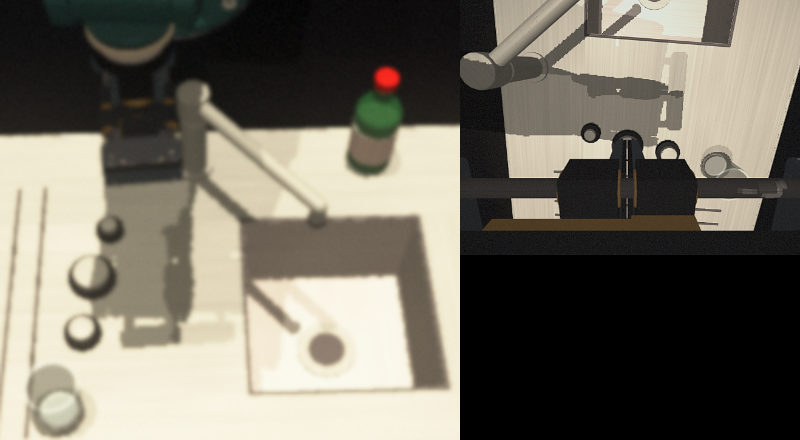

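The spout's nozzle end is at crop (318,218), full-scene (329,189), hanging over the bowl. Next I'll compute its position and get clear wrist views of the water button from two places.

```bash
cat > m.py <<'E'
from h import *
import sys
o=env.get_obs();a=get_image('wrist');cv2.imwrite(f'pics/{sys.argv[1]}.png',a)
C=cam('wrist',o);print(o['tcp_pos'])
g=cv2.cvtColor(a,cv2.COLOR_BGR2GRAY);m=(g<60).astype(np.uint8)
for c in cv2.findContours(m,cv2.RETR_LIST,cv2.CHAIN_APPROX_NONE)[0]:
    if 100<cv2.contourArea(c)<9000 and len(c)>30:
        (u,v),ax,_=cv2.fitEllipse(c)
        if min(ax)/max(ax)>.75: print(np.round([u,v,*ax],1),plane(C,u,v,.018).round(4),plane(C,u,v,.028).round(4))
E
python3 - <<'E'
from h import *
S=cam('scene');T=cam('top')
p=plane(S,329,189,.118);c=np.mean([plane(T,*q,.006) for q in[(175,133),(272,141),(263,244),(163,236)]],0)
d=p-[.396,.007,.118];print('outlet',p,np.hypot(*d[:2]),np.arctan2(d[1],d[0]),'bowl',c,'rel',p-c)
E
python3 -m jog '[[[0,-1,0,0,0],[0,-1,0,0,0],[0,-1,0,0,0],[0,-1,0,0,0],[0,-1,0,0,0],[0,-1,0,0,0],[0,0,0,0,0],[0,0,0,0,0]]]'; python3 m.py w5
python3 -m jog '[[[0,-1,0,0,0],[0,-1,0,0,0],[0,0,0,0,0],[0,0,0,0,0]]]'; python3 m.py w6
```

```text
outlet [0.57050997 0.1414613  0.118     ] 0.22030336443928347 0.656497453727727 bowl [0.62117637 0.17043999 0.006     ] rel [-0.0506664  -0.02897869  0.112     ]
time: 11.22
tcp_pos: [0.5609, -0.2071, 0.215]
ee_rot: [-0.0, 0.708, 0.707, 0.0]
wrist_force: [0.3, 0.6, -0.5]
finger_gap: 0.0005
grip_force: 0.0
[ 0.56091954 -0.20707988  0.21503524]
[347.9 125.7  33.4  38.2] [ 0.6386 -0.1543  0.018 ] [ 0.6366 -0.1536  0.028 ]
[348.5 124.9  42.9  44.9] [ 0.6391 -0.1535  0.018 ] [ 0.6371 -0.1528  0.028 ]
[274.8 109.2  47.1  50.9] [ 0.5608 -0.1373  0.018 ] [ 0.5608 -0.137   0.028 ]
[275.3 111.2  56.4  58.9] [ 0.5614 -0.1393  0.018 ] [ 0.5614 -0.139   0.028 ]
[209.5  85.   26.2  29.4] [ 0.4935 -0.113   0.018 ] [ 0.4952 -0.1134  0.028 ]
[208.3  86.2  35.1  37.4] [ 0.4922 -0.1142  0.018 ] [ 0.494  -0.1146  0.028 ]
time: 11.6
tcp_pos: [0.561, -0.2563, 0.215]
ee_rot: [-0.0, 0.707, 0.707, 0.0]
wrist_force: [-0.9, -0.0, -0.1]
finger_gap: 0.0004
grip_force: 0.0
[ 0.56095988 -0.25625737  0.2150469 ]
[351.   76.6  34.   40.5] [ 0.6389 -0.1541  0.018 ] [ 0.6369 -0.1546  0.028 ]
[351.2  76.5  44.4  48.5] [ 0.6391 -0.154   0.018 ] [ 0.6371 -0.1546  0.028 ]
[273.2  61.8  53.   61.2] [ 0.5592 -0.1399  0.018 ] [ 0.5592 -0.1408  0.028 ]
[275.4  61.2  58.3  63.4] [ 0.5614 -0.1394  0.018 ] [ 0.5614 -0.1403  0.028 ]
[207.3  35.5  28.9  34.2] [ 0.4936 -0.1155  0.018 ] [ 0.4954 -0.117   0.028 ]
[205.9  34.7  35.8  41.5] [ 0.4923 -0.1148  0.018 ] [ 0.494  -0.1164  0.028 ]
```

View pics/w6.png

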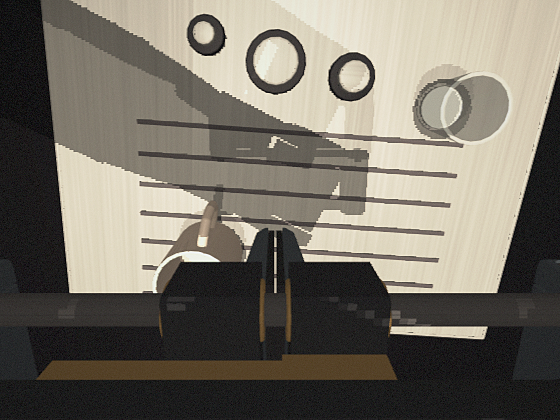

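The outlet is at (0.571, 0.141). That is (−51, −29) mm from the bowl centre, well inside, with radius 0.220 as it should be. The water button housing is at (0.561, −0.139), and the two views agree at housing height. It is the largest ring, at w6 (275,61). I'll go above it and descend.

```bash
python3 -m jog '[[[0,0.9,0,0,0],[0,1,0,0,0],[0,1,0,0,0],[0,1,0,0,0],[0,0.78,0,0,0],[0,0,0,0.8,0],[0,0,0,0.9,0],[0,0,0,1,0],[0,0,0,1,0],[0,0,0,1,0],[0,0,0,1,0],[0,0,0,0.8,0],[0,0,0,0.4,0],[0,0,0,0,0]]]'
```

```text
time: 12.82
tcp_pos: [0.5596, -0.1384, 0.0409]
ee_rot: [-0.001, 0.707, 0.707, -0.001]
wrist_force: [-0.4, -0.5, 0.2]
finger_gap: 0.0006
grip_force: 0.0
```

```bash
python3 -m jog '[[[0,0,0,0.2,0],[0,0,0,0.2,0],[0,0,0,0.08,0],[0,0,0,0.06,0],[0,0,0,0.06,0],[0,0,0,0.06,0],[0,0,0,0,0]]]'
```

```text
time: 13.4
tcp_pos: [0.561, -0.1399, 0.0262]
ee_rot: [0.0, 0.707, 0.707, 0.0]
wrist_force: [0.4, 0.1, -0.1]
finger_gap: 0.0002
grip_force: 0.0
```

```bash
python3 -m jog '[[[0,0,0,0.06,0],[0,0,0,0.06,0],[0,0,0,0,0]]]';python3 -m jog '[[[0,0,0,0.06,0],[0,0,0,0,0]]]'
```

```text
time: 13.65
tcp_pos: [0.5608, -0.1398, 0.0229]
ee_rot: [-0.0, 0.707, 0.707, -0.0]
wrist_force: [0.1, 0.3, 0.2]
finger_gap: 0.0005
grip_force: 0.0
time: 13.82
tcp_pos: [0.5608, -0.1398, 0.0215]
ee_rot: [-0.0, 0.707, 0.707, -0.0]
wrist_force: [-0.4, -0.1, -0.1]
finger_gap: 0.0003
grip_force: 0.0
```

No force has registered where contact was expected, so I'll take a look.

Run:
```python
from h import *
o=env.get_obs();a=get_image('wrist');s=get_image('scene');print(o['wrist_force'],o['tau'])
b=cv2.resize(s[140:300,150:310],(440,440));cv2.imwrite('pics/p7.png',np.hstack([b,cv2.copyMakeBorder(cv2.resize(a[60:340,130:430],(360,336)),0,104,0,0,0)]))
```

```text
[-0.39998317 -0.10134393 -0.08792139] [-3.70790644e-03 -6.83675766e+01 -2.99687451e+01  4.01914667e-02
 -1.03025759e-03  5.30647976e-04]
```

View pics/p7.png

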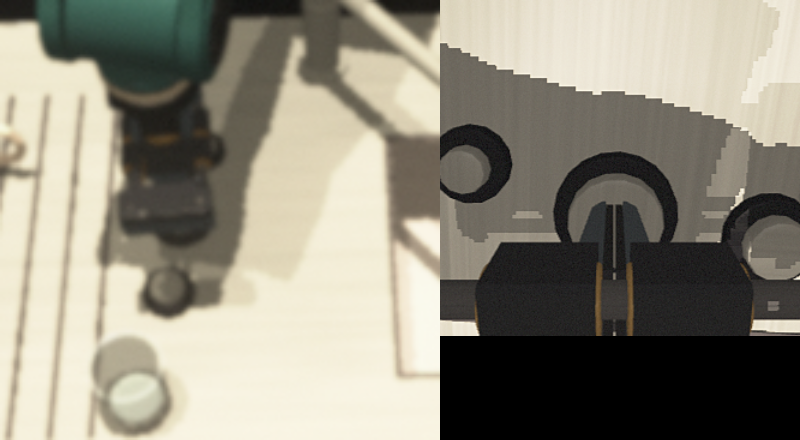

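The tip is centred over the water button. The earlier upward force at TCP z 0.133 suggests the closed tips end a bit above the reported TCP. I'll continue in 1–2 mm steps while watching the force.

```bash
for i in 1 ; do python3 -m jog '[[[0,0,0,0.06,0],[0,0,0,0,0]]]'; python3 -m jog '[[[0,0,0,0.06,0],[0,0,0,0,0]]]'; python3 -m jog '[[[0,0,0,0.06,0],[0,0,0,0,0]]]'; done | egrep 'tcp|force'
```

```text
tcp_pos: [0.5609, -0.1398, 0.02]
wrist_force: [1.1, 0.3, 0.0]
grip_force: 0.0
tcp_pos: [0.5608, -0.1398, 0.0185]
wrist_force: [0.0, -0.2, 0.1]
grip_force: 0.0
tcp_pos: [0.5608, -0.1398, 0.017]
wrist_force: [0.0, 0.3, -0.5]
grip_force: 0.0
```

```bash
(python3 -m jog '[[[0,0,0,0.05,0],[0,0,0,0,0]]]'; python3 -m jog '[[[0,0,0,0.05,0],[0,0,0,0,0]]]'; python3 -m jog '[[[0,0,0,0.05,0],[0,0,0,0,0]]]'; python3 -m jog '[[[0,0,0,0.05,0],[0,0,0,0,0]]]') | egrep 'tcp|wrist'
```

```text
tcp_pos: [0.5608, -0.1398, 0.0158]
wrist_force: [0.5, -0.4, 0.3]
tcp_pos: [0.5609, -0.1398, 0.0145]
wrist_force: [-0.1, 0.8, 0.2]
tcp_pos: [0.5609, -0.1398, 0.0133]
wrist_force: [-0.1, -0.2, 0.6]
tcp_pos: [0.5609, -0.1398, 0.012]
wrist_force: [-0.5, 0.5, 0.1]
```

In the wrist picture the closed tips appear about 20 mm short of the TCP: the tip is seen at row 231, against about 217 expected. That matches both the missing contact and the earlier riding on the tube, so I'll continue down carefully.

```bash
(python3 -m jog '[[[0,0,0,0.05,0],[0,0,0,0.05,0],[0,0,0,0,0]]]'; python3 -m jog '[[[0,0,0,0.05,0],[0,0,0,0,0]]]'; python3 -m jog '[[[0,0,0,0.05,0],[0,0,0,0,0]]]'; python3 -m jog '[[[0,0,0,0.05,0],[0,0,0,0,0]]]') | egrep 'tcp|wrist'
```

```text
tcp_pos: [0.5608, -0.1398, 0.0094]
wrist_force: [-0.1, 0.6, -0.0]
tcp_pos: [0.5609, -0.1398, 0.0083]
wrist_force: [0.6, 0.6, -0.3]
tcp_pos: [0.5609, -0.1398, 0.007]
wrist_force: [0.2, -0.2, 0.1]
tcp_pos: [0.561, -0.1399, 0.0058]
wrist_force: [0.8, -0.1, -0.0]
```

```bash
(python3 -m jog '[[[0,0,0,0.05,0],[0,0,0,0,0]]]'; python3 -m jog '[[[0,0,0,0.05,0],[0,0,0,0,0]]]'; python3 -m jog '[[[0,0,0,0.05,0],[0,0,0,0,0]]]'; python3 -m jog '[[[0,0,0,0.05,0],[0,0,0,0,0]]]') | egrep 'time|tcp|wrist'
```

```text
time: 16.0
tcp_pos: [0.561, -0.1398, 0.0046]
wrist_force: [0.3, -0.5, 2.1]
time: 16.17
tcp_pos: [0.561, -0.1399, 0.0034]
wrist_force: [-0.1, 0.5, 2.4]
time: 16.33
tcp_pos: [0.5611, -0.1399, 0.0021]
wrist_force: [0.2, 0.6, 4.1]
time: 16.5
tcp_pos: [0.561, -0.1398, 0.0008]
wrist_force: [-0.1, 0.6, 4.1]
```

Contact came at TCP z ≈ 0.005. Full travel should be at about −0.001, so I'll go on until the force rises past 5 N.

```bash
(python3 -m jog '[[[0,0,0,0.05,0],[0,0,0,0,0]]]'; python3 -m jog '[[[0,0,0,0.04,0],[0,0,0,0,0]]]'; python3 -m jog '[[[0,0,0,0.02,0],[0,0,0,0,0]]]') | egrep 'time|tcp|wrist'
```

```text
time: 16.67
tcp_pos: [0.561, -0.1398, -0.0003]
wrist_force: [-0.2, 0.4, 6.5]
time: 16.83
tcp_pos: [0.5611, -0.1399, -0.0005]
wrist_force: [-6.6, 1.8, 21.6]
time: 17.0
tcp_pos: [0.5612, -0.1399, -0.0006]
wrist_force: [-9.1, 2.5, 29.0]
```

The button is on its stop: the force climbs steeply and the tip has stalled. I'll release and rise straight up.

```bash
python3 -m jog '[[[0,0,0,-0.1,0],[0,0,0,-0.2,0],[0,0,0,-0.3,0],[0,0,0,-0.5,0],[0,0,0,-0.8,0],[0,0,0,-1,0],[0,0,0,-1,0],[0,0,0,-1,0],[0,0,0,-1,0],[0,0,0,-1,0],[0,0,0,-1,0],[0,0,0,-1,0],[0,-1,0,-0.5,0],[0,-1,0,0,0],[0,-1,0,0,0],[0,-1,0,0,0],[0,0,0,0,0],[0,0,0,0,0]]]'; python3 m.py w8
python3 - <<'E'
from h import *
a=get_image('wrist');s=get_image('scene')
cv2.imwrite('pics/p8.png',np.hstack([s[60:330,60:460],cv2.resize(a,(360,270))]))
E
```

```text
time: 18.5
tcp_pos: [0.5605, -0.2406, 0.2337]
ee_rot: [-0.0, 0.708, 0.706, 0.0]
wrist_force: [-0.4, 0.6, 0.1]
finger_gap: 0.0009
grip_force: 0.0
[ 0.5605149  -0.24055228  0.23369646]
[346.6  93.   34.6  36.8] [ 0.6386 -0.1543  0.018 ] [ 0.6367 -0.1545  0.028 ]
[347.1  92.6  41.8  44.8] [ 0.6391 -0.1539  0.018 ] [ 0.6372 -0.1541  0.028 ]
[274.6  78.9  52.7  56.9] [ 0.5604 -0.1397  0.018 ] [ 0.5604 -0.1402  0.028 ]
[211.8  54.2  28.1  31.3] [ 0.494 -0.115  0.018] [ 0.4956 -0.1161  0.028 ]
[210.1  53.8  33.8  37.9] [ 0.4923 -0.1145  0.018 ] [ 0.4939 -0.1156  0.028 ]
```

View pics/p8.png

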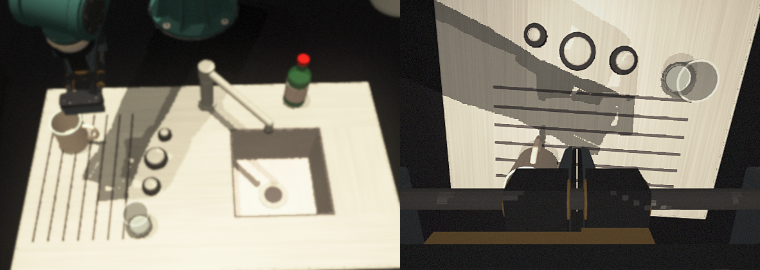

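The spout is still over the bowl, with its nozzle at scene crop (268,128), full (328,188), unchanged. The buttons are up, and the mug, tumbler and bottle stand where they were. The arm is clear of everything.

```bash
python3 -c "from workcell import sign_off;print(sign_off())"
```

```text
the job is handed in; nothing more can be done
None
```

The spout was left over the bowl, about 70 mm inside the nearest rim. The water button was then pressed to its stop, peaking at about 30 N against the 5 N it needs, and released. Nothing else in the pictures had moved, and the job was handed in at about 18.7 s.

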